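# Change over a row of reagent bottles, place for place

## Robot

A 6-joint arm with a two-finger parallel gripper is mounted at the origin on the work surface. World frame = base frame: x ahead of the robot, y to its left, z up, the work surface at z = 0. Lengths are in m, angles in rad, forces in N, time in s.
With the tool pointing down it reaches from about 0.275 to 0.725 m from the base axis. Payload 5.6 kg.
Tool frame: the origin (TCP) lies at the centre of the arm's flange, where the gripper is bolted on; the fingertips stand 173 mm ahead of it and the grasp point (between the pads) lies 155 mm ahead of it; z points along the fingers, x is the direction in which the jaws open and shut, and the axes are right-handed (so a half turn about z gives the same grasp; the last joint's range is limited). The gripper opens to 85 mm and grips with 20 to 120 N. Pads are 22 mm wide; open, the fingers measure 114 mm over their backs; the gripper's body (76 mm by 85 mm) begins 54 mm behind the grasp point. The pads swing forward as they close: fully open they stand 13 mm farther back than shut.
Start: joints at [1.467, 0.255, 0.108, 0, -1.424, -0.285], TCP at [0.208, 0.509, 0.405] pointing down, gripper open.
Joint ranges: [-2.95, 2.95], [-1.21, 1.97], [-1.09, 1.5], [-2.87, 1.71], [-2.94, -0.07], [-3.05, 3.05]. Speed limits (rad/s): [2.57, 2.57, 3.14, 3.14, 3.14, 3.14].

## Interface

Orientations are given as a unit quaternion [w, x, y, z].
In Python, from bench import robot gives the robot as it stands.
- The arm moves only by the tool drive_tool, never from a script. Its argument "motion" is one flat list of numbers, 7 for each row, row after row: the opening, from -1 (shut) to 1 (fully open), so that 0 is half open, then the shift along the tool's x, y, z in cm, then the turn, a rotation vector about the tool's x, y, z in degrees. A call has 1 to 20 rows; each row is the pose to reach, as a shift and turn from the pose commanded when the call began, along the tool's axes at that moment; what a row does not reach only later rows make up. A row lasts 1/8 s, in which the tool goes at most 62.5 mm and 10.7 degrees, less where a joint would pass 70% of its speed; a pose out of reach is approached as far as the arm can. A call with a gripper value outside its range is refused whole. The fingers move at their own pace and stop on an object; "force" is the grip in N (left out, the last holds). Time passes only in rows, so rows that repeat a pose let the fingers close. It gives the time, the measured TCP pose, the force and the opening at its end, in the units of the state.
- robot.read_state(): the state, without advancing time (a new reading comes with each control period).
- robot.camera(name): name is "scene" or "top"; returns a dict with "image" (384x512x3 uint8, red, green, blue), "z_map" (384x512 float32, m along the optical axis (not along the pixel's ray), 0 where there is no reading), "vertical_fov" (degrees; the focal length in pixels is half the picture's height over the tangent of half this angle, whatever the lens; pixels are square), "cx", "cy" (the principal point, pixels), "extrinsics" (4x4, takes a point from world to camera coordinates). Camera axes: x right, y down, z forward; pixel columns grow to the right and rows downward; lengths in m; the calibration is good to about 2 mm. A picture is of the moment at which its call begins.
- robot.sign_off(): hands the job in, once; it reports no verdict.
The state is a dict: "t": time; "joint_pos": joint angles; "joint_velocities": joint speeds; "joint_efforts": joint torques, N m; "tcp_pos": TCP position; "tool_rot": TCP orientation; "wrist_force": force on the tool from outside, world axes, zero at the start; "wrist_torque": the same for the moment, N m; "grip_width": finger opening in m.
Only numpy, scipy, OpenCV 4.12 (cv2) and the standard library are available. Lean on these libraries where they do the work, as an engineer would, in place of code of your own. Each camera call takes 0.05 s, during which the arm holds its last target.

## Task

Move the four reagent bottles from the black rack to the white rack so that they stand in the same order, counted from each rack's orange tab: start with the bottle next to the black rack's tab, stand it in the place next to the white rack's tab, and go on along the row, one bottle at a time, each into the next free place. Keep the bottles upright and set each one down on the rack's floor instead of dropping it. Leave the other things on the bench where they are.

Things in the scene. Friction and masses are not known exactly. Their poses are not given: they have to be found in the camera images.
- red_bottle: Bottle with a red screw cap: round white body 38 mm across with a label and a red band, shoulder from 56 to 67 mm, then the cap, 31 mm across, up to 95 mm. Origin at the centre of its flat underside, z to the cap. About 75 g. Starts upright on the floor of any place of the black rack, up to 5 mm off-centre; to be held by the cap from above.
- yellow_bottle: Bottle with a yellow screw cap: round white body 38 mm across with a label and a yellow band, shoulder from 56 to 67 mm, then the cap, 31 mm across, up to 95 mm. Origin at the centre of its flat underside, z to the cap. About 75 g. Starts upright on the floor of any place of the black rack, up to 5 mm off-centre; to be held by the cap from above.
- green_bottle: Bottle with a green screw cap: round white body 38 mm across with a label and a green band, shoulder from 56 to 67 mm, then the cap, 31 mm across, up to 95 mm. Origin at the centre of its flat underside, z to the cap. About 75 g. Starts upright on the floor of any place of the black rack, up to 5 mm off-centre; to be held by the cap from above.
- blue_bottle: Bottle with a blue screw cap: round white body 38 mm across with a label and a blue band, shoulder from 56 to 67 mm, then the cap, 31 mm across, up to 95 mm. Origin at the centre of its flat underside, z to the cap. About 75 g. Starts upright on the floor of any place of the black rack, up to 5 mm off-centre; to be held by the cap from above.
- black_rack: Black four-place bottle rack, full at the start. Fixed, any yaw; 67 (x) by 251 (y) by 52 mm high, origin under its centre, z up. Bottles stand on its floor, 8 mm thick; bars with top at 52 mm frame four 55 mm square openings in a row: places 1, 2, 3, 4 at y = +90, +30, -30, -90 mm, x = 0. A flat orange tab sticks 22 mm out of the +y end, by place 1.
- white_rack: White four-place bottle rack, empty at the start. Fixed, any yaw; 67 (x) by 251 (y) by 52 mm high, origin under its centre, z up. Bottles stand on its floor, 8 mm thick; bars with top at 52 mm frame four 55 mm square openings in a row: places 1, 2, 3, 4 at y = +90, +30, -30, -90 mm, x = 0. A flat orange tab sticks 22 mm out of the +y end, by place 1.
- beaker: Clear straight-sided beaker, loose bystander, 66 mm across, 85 mm tall; origin at the centre of its underside. Leave it alone.
- timer: White digital timer lying flat, loose bystander, 62 by 70 by 18 mm (x, y, z); origin at the centre of its underside. Leave it alone.
- tube_block: Blue block with a few micro-tubes, loose bystander, 66 by 92 mm (x, y), 41 mm tall with its tubes; origin at the centre of its underside. Leave it alone.
- pipette: Grey pipette with a blue push button lying flat, loose bystander, 270 mm long along its x and 31 mm thick; origin under its middle. Leave it alone.
Mind the look-alikes: they are no part of the job. What is shaped like the red_bottle but purple is not meant.

How it is judged:
By the outcome, as a careful person would: the job done as asked, in the order asked, and still so for the second after the job is handed in, with the robot touching nothing.
It also fails if it takes over 115 s, if anything falls off the work surface, if the arm or the gripper's body presses on something with over 40 N, if the wrist force passes 120 N, or if a joint passes its speed limit or range.

## Working session

There is one attempt and no reset: what is moved stays moved. The work goes in short steps, Python scripts to look and compute and a tool call to move; the robot and the scene stay as the last step left them, time stands still between calls to the robot, and variables do not carry over. Pictures are saved under pics/ and viewed, and the job is handed in when it is done.

Besides the shell and the picture viewer there is one more tool, called by a JSON object that holds its "api" and its "payload". drive_tool: Moves the arm, as the interface text tells. Its arguments: {"type":"object","properties":{"motion":{"type":"array"},"force":{"type":"number"}},"required":["motion"]}

```bash
mkdir -p pics; ls; python3 - <<'E'
from bench import robot
import cv2,numpy as np
s=robot.read_state()
print(s)
for n in("scene","top"):
    c=robot.camera(n)
    np.savez(n+".npz",**{k:np.array(v) for k,v in c.items()})
    cv2.imwrite(f"pics/{n}0.png",cv2.resize(c["image"][:,:,::-1],(800,600)))
    print(n,c["vertical_fov"],c["cx"],c["cy"],c["extrinsics"])
E
```

```text
pics
{'t': 0.0, 'joint_pos': array([ 1.46663932e+00,  2.55750496e-01,  1.07004440e-01, -4.99318191e-04,
       -1.42391384e+00, -2.84625291e-01]), 'joint_velocities': array([-0.00095046,  0.00131833, -0.00132067, -0.00035735,  0.00033955,
        0.00146213]), 'joint_efforts': array([ 4.79445134e-04, -3.86631382e+01,  2.37933540e+01,  5.36524817e+00,
       -6.16447942e-03, -3.27651250e-06]), 'tcp_pos': array([0.20833832, 0.50883035, 0.40378985]), 'tool_rot': array([-7.86452524e-04, -5.57166717e-01,  8.30400096e-01, -5.57396020e-04]), 'wrist_force': array([-0.14788331, -0.01241961,  0.03444039]), 'wrist_torque': array([ 0.03680174,  0.00914212, -0.01783024]), 'grip_width': 0.08565362204386186}
scene 52.17023250798236 256.35818104028436 187.32881710856813 [[ 0.12868078  0.99164194 -0.00935517 -0.0344982 ]
 [ 0.84432496 -0.11450241 -0.52345446 -0.44419499]
 [-0.52015058  0.05945972 -0.8520023   1.41414844]
 [ 0.          0.          0.          1.        ]]
top 42.79960510520423 256.091058579342 192.34828949887716 [[ 0.0275518  -0.9995312  -0.01335217 -0.02094661]
 [-0.9900263  -0.02543876 -0.13856693  0.56010031]
 [ 0.13816231  0.01703676 -0.99026306  1.13056201]
 [ 0.          0.          0.          1.        ]]
```

View pics/scene0.png

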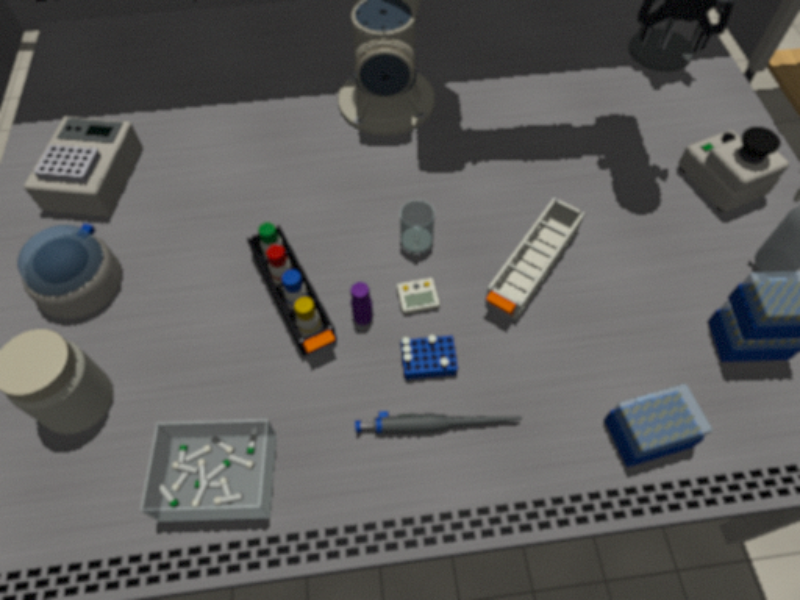

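View pics/top0.png

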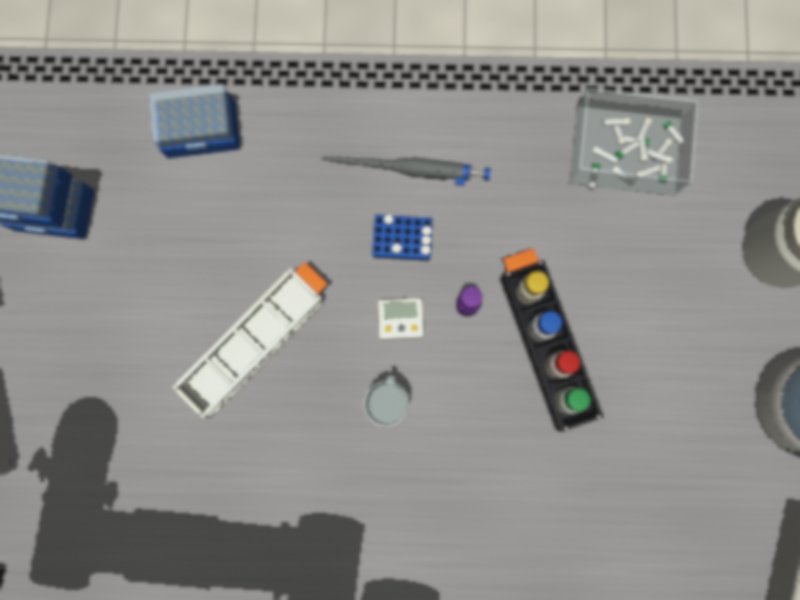

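The top view shows the black rack at the right with its tab at (521,260). From the tab, the caps are yellow (537,282), blue (550,322), red (568,362) and green (577,400). The white rack is at the left with its tab at (312,277). The purple bottle at (470,299) is the decoy. Next I'll measure.

```bash
cat > h.py <<'E'
import numpy as np,cv2
class Cam:
    def __init__(s,c):
        s.im=np.asarray(c["image"]);s.z=np.asarray(c["z_map"]);s.E=np.asarray(c["extrinsics"])
        s.f=192/np.tan(np.radians(float(c["vertical_fov"]))/2);s.cx=float(c["cx"]);s.cy=float(c["cy"])
        s.hsv=cv2.cvtColor(s.im,cv2.COLOR_RGB2HSV)
    def ray(s,u,v):
        R=s.E[:3,:3];return -R.T@s.E[:3,3],R.T@np.array([(u-s.cx)/s.f,(v-s.cy)/s.f,1])
    def plane(s,u,v,h):
        o,d=s.ray(u,v);return o+d*(h-o[2])/d[2]
    def cloud(s):
        v,u=np.mgrid[0:384,0:512];z=s.z
        P=np.stack([(u-s.cx)/s.f*z,(v-s.cy)/s.f*z,z],-1)
        W=(P-s.E[:3,3])@s.E[:3,:3];W[z<=0]=np.nan;return W
    def proj(s,p):
        q=s.E[:3,:3]@np.asarray(p)+s.E[:3,3];return np.array([s.f*q[0]/q[2]+s.cx,s.f*q[1]/q[2]+s.cy])
HUE=dict(yellow=(20,34),blue=(100,120),red=(0,7),green=(55,85),purple=(125,155),orange=(8,18))
def blobs(c,name,smin=130,vmin=60,amin=25):
    lo,hi=HUE[name];m=cv2.inRange(c.hsv,(lo,smin,vmin),(hi,255,255))
    if name=="red": m|=cv2.inRange(c.hsv,(172,smin,vmin),(180,255,255))
    n,L,st,ce=cv2.connectedComponentsWithStats(m)
    return [(ce[i],st[i,4],L==i) for i in range(1,n) if st[i,4]>=amin]
def load(n): return Cam(np.load(n+".npz"))
E
python3 - <<'E'
from h import *
for n in("scene","top"):
    c=load(n);W=c.cloud()
    for k in HUE:
        for ce,a,m in blobs(c,k):
            w=W[m];zz=w[:,2];hm=np.nanpercentile(zz,90)
            t=w[np.abs(zz-hm)<.006]
            print(n,k,ce.round(1),a,"zmax",hm.round(3),"plane.103",c.plane(*ce,.103).round(4)[:2],"cloudtop",np.nanmean(t,0).round(4),"ext",(np.nanmax(t,0)-np.nanmin(t,0)).round(3)[:2])
E
```

```text
scene yellow [194.4 196.2] 153 zmax 0.105 plane.103 [ 0.5898 -0.2013] cloudtop [ 0.5861 -0.2017  0.1034] ext [0.032 0.029]
scene blue [ 54.2 146.9] 44 zmax 0.109 plane.103 [ 0.3771 -0.5826] cloudtop [ 0.3854 -0.5851  0.1069] ext [0.021 0.012]
scene blue [186.2 177.3] 112 zmax 0.105 plane.103 [ 0.5285 -0.2202] cloudtop [ 0.5288 -0.2206  0.1032] ext [0.031 0.029]
scene blue [474.7 185. ] 27 zmax 0.134 plane.103 [0.6536 0.5221] cloudtop [0.6646 0.5041 0.1327] ext [0.021 0.004]
scene blue [494.4 207.8] 65 zmax 0.138 plane.103 [0.7242 0.5428] cloudtop [0.738  0.5245 0.1366] ext [0.012 0.063]
scene blue [275.3 228.1] 608 zmax 0.031 plane.103 [ 0.7067 -0.0092] cloudtop [ 0.6706 -0.0012  0.0284] ext [0.066 0.089]
scene blue [479.7 222.7] 51 zmax 0.058 plane.103 [0.759  0.4889] cloudtop [0.7382 0.5251 0.0556] ext [0.009 0.053]
scene blue [243.2 269.5] 49 zmax 0.029 plane.103 [ 0.8008 -0.0988] cloudtop [ 0.7783 -0.1015  0.0264] ext [0.021 0.008]
scene red [176.2 161.4] 115 zmax 0.105 plane.103 [ 0.4732 -0.2452] cloudtop [ 0.4725 -0.2464  0.103 ] ext [0.031 0.031]
scene green [170.5 146.7] 71 z
[... 1162 characters left out ...]
2.3 205.6] 177 zmax 0.105 plane.103 [ 0.5271 -0.2234] cloudtop [ 0.5263 -0.2236  0.1024] ext [0.03 0.03]
top red [363.4 231.4] 185 zmax 0.105 plane.103 [ 0.4701 -0.2481] cloudtop [ 0.4697 -0.2492  0.1027] ext [0.029 0.03 ]
top green [370.3 255.2] 161 zmax 0.105 plane.103 [ 0.4179 -0.263 ] cloudtop [ 0.4175 -0.2637  0.1025] ext [0.029 0.031]
top purple [299.7 192.2] 127 zmax 0.096 plane.103 [ 0.5544 -0.1054] cloudtop [ 0.5626 -0.1095  0.0943] ext [0.025 0.025]
top orange [332.9 166.6] 203 zmax 0.054 plane.103 [ 0.6149 -0.1796] cloudtop [ 0.6251 -0.1868  0.0512] ext [0.032 0.048]
top orange [199.1 177.2] 184 zmax 0.053 plane.103 [0.5828 0.123 ] cloudtop [0.5913 0.1301 0.0512] ext [0.041 0.044]
```

```bash
python3 - <<'E'
from h import *
c=load("top");W=c.cloud()
# table height check
print("table z",np.nanmedian(W[250:300,200:300,2]),np.nanmedian(W[60:90,200:300,2]))
top=(np.abs(W[...,2]-.052)<.010)
for nm,cond,box in (("white",(c.hsv[...,2]>110)&(c.hsv[...,1]<70),(100,160,220,280)),("black",c.hsv[...,2]<75,(310,150,400,290))):
    b=np.zeros(top.shape,bool);b[box[1]:box[3],box[0]:box[2]]=1
    m=b&top&cond&(W[...,2]>.042)
    p=W[m][:,:2].astype(np.float32)
    r=cv2.minAreaRect(p);print(nm,m.sum(),"z",np.median(W[m][:,2]),r)
E
python3 - <<'E'
import cv2
im=cv2.imread('pics/top0.png');
cv2.imwrite('pics/crop1.png',cv2.hconcat([cv2.resize(im[240:440,160:340],(380,422)),cv2.resize(im[240:440,440:620],(380,422))]))
E
```

```text
table z -0.0003178161288292015 -0.001130752835339663
white 913 z 0.050521590425093826 ((0.4904963970184326, 0.22246277332305908), (0.06855346262454987, 0.24976594746112823), 47.7426643371582)
black 679 z 0.05088182254340372 ((0.49888885021209717, -0.23484067618846893), (0.24586708843708038, 0.06500155478715897), 20.692495346069336)
```

View pics/crop1.png

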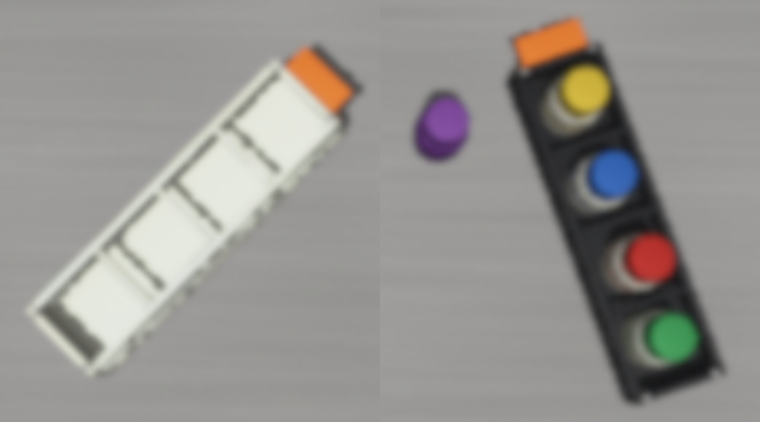

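```bash
cat > tgt.py <<'E'
from h import *
def rack(c,nm):
    W=c.cloud()
    h=W[...,2]
    near=dict(white=(.49,.2225),black=(.499,-.235))[nm]
    d=np.hypot(W[...,0]-near[0],W[...,1]-near[1])<.16
    cond=(c.hsv[...,2]>110)&(c.hsv[...,1]<70) if nm=="white" else (c.hsv[...,2]<75)
    m=d&cond&(np.abs(h-.052)<.007)
    m=cv2.morphologyEx(m.astype(np.uint8),cv2.MORPH_OPEN,np.ones((2,2)))>0
    r=cv2.minAreaRect(W[m][:,:2].astype(np.float32))
    ob=min(blobs(c,"orange"),key=lambda b:np.hypot(*(np.nanmean(W[b[2]],0)[:2]-near)))
    t=np.nanmean(W[ob[2]],0)[:2]
    return r,t
E
python3 - <<'E'
from tgt import *
for nm in("white","black"):
    for n in("scene","top"):
        r,t=rack(load(n),nm);v=t-np.array(r[0]);a=np.degrees(np.arctan2(v[1],v[0]))
        u=np.array([np.cos(np.radians(a)),np.sin(np.radians(a))])
        print(nm,n,np.round(r[0],4),np.round(r[1],3),r[2],"tab",t.round(4),np.hypot(*v).round(4),"ydir",a.round(2))
        bp=cv2.boxPoints(r)
        print("  center from tab (0.1365):",(t-u*.1365).round(4))
        for y in(.09,.03,-.03,-.09):print("   ",(np.array(r[0])+u*y).round(4))
E
```

```text
white scene [0.4778 0.2392] [0.067 0.296] 47.52518844604492 tab [0.5939 0.1341] 0.1566 ydir -42.16
  center from tab (0.1365): [0.4927 0.2257]
    [0.5445 0.1788]
    [0.5001 0.2191]
    [0.4556 0.2594]
    [0.4111 0.2996]
white top [0.4896 0.2213] [0.065 0.25 ] 47.6069450378418 tab [0.5917 0.1302] 0.1369 ydir -41.72
  center from tab (0.1365): [0.4898 0.2211]
    [0.5567 0.1614]
    [0.512  0.2014]
    [0.4672 0.2413]
    [0.4224 0.2812]
black scene [ 0.5041 -0.2226] [0.268 0.134] 34.61721420288086 tab [ 0.6268 -0.186 ] 0.128 ydir 16.59
  center from tab (0.1365): [ 0.496 -0.225]
    [ 0.5903 -0.1969]
    [ 0.5328 -0.214 ]
    [ 0.4753 -0.2312]
    [ 0.4178 -0.2483]
black top [ 0.4967 -0.2374] [0.246 0.067] 20.707727432250977 tab [ 0.6255 -0.1872] 0.1383 ydir 21.29
  center from tab (0.1365): [ 0.4984 -0.2367]
    [ 0.5806 -0.2047]
    [ 0.5246 -0.2265]
    [ 0.4687 -0.2483]
    [ 0.4128 -0.2701]
```

The choice rests on the caps' pixels in the top view:
- Yellow is at (343,180), which is place 1. Blue is at (352,206), red at (363,231) and green at (370,255).
- The decoys are the purple bottle at (300,192) and the blue tube block at (255,151).

The close crop confirms this. Now the first move: go above yellow.

```bash
cat > go.py <<'E'
import sys,numpy as np
from bench import robot
from scipy.spatial.transform import Rotation as R
def go(x,y,z,ang):
    s=robot.read_state();q=s["tool_rot"];r=R.from_quat([q[1],q[2],q[3],q[0]])
    a=np.radians(ang);X=np.array([np.cos(a),np.sin(a),0]);Z=np.array([0,0,-1.]);Y=np.cross(Z,X)
    T=R.from_matrix(np.stack([X,Y,Z],1))
    print("t",round(s["t"],2),"now",s["tcp_pos"].round(4),"grip",round(s["grip_width"],4),"j6",s["joint_pos"][5].round(2),"F",s["wrist_force"].round(1))
    print("shift cm",(r.inv().apply(np.array([x,y,z])-s["tcp_pos"])*100).round(2),"turn deg",np.degrees((r.inv()*T).as_rotvec()).round(1))
if __name__=="__main__": go(*map(float,sys.argv[1:5]))
E
python3 go.py .585 -.2033 .374 -69.2
```

```text
t 0.1 now [0.2084 0.5088 0.4039] grip 0.0853 j6 -0.28 F [ 0.3 -0.3 -0.8]
shift cm [ 51.61 -61.85   3.08] turn deg [  0.   -0.1 -43.1]
```

{"api": "drive_tool", "payload": {"motion": [1,13,-15.5,0.8,0,0,-11,1,26,-31,1.5,0,0,-22,1,39,-46.5,2.3,0,0,-33,1,51.6,-61.9,3.1,0,0,-43,1,51.6,-61.9,3.1,0,0,-43,1,51.6,-61.9,3.1,0,0,-43,1,51.6,-61.9,3.1,0,0,-43,1,51.6,-61.9,3.1,0,0,-43,1,51.6,-61.9,3.1,0,0,-43,1,51.6,-61.9,3.1,0,0,-43,1,51.6,-61.9,3.1,0,0,-43,1,51.6,-61.9,3.1,0,0,-43,1,51.6,-61.9,3.1,0,0,-43,1,51.6,-61.9,3.1,0,0,-43,1,51.6,-61.9,3.1,0,0,-43,1,51.6,-61.9,3.1,0,0,-43,1,51.6,-61.9,3.1,0,0,-43]}}

```text
t: 2.22
tcp_pos: [0.5854, -0.202, 0.3745]
tool_rot: [-0.0, 0.823, -0.568, 0.0]
wrist_force: [-0.4, -0.8, 0.1]
grip_width: 0.0855
```

```bash
python3 go.py .585 -.2033 .246 -69.2; python3 - <<'E'
from bench import robot
import cv2
c=robot.camera("scene");cv2.imwrite("pics/s1.png",cv2.resize(c["image"][80:300,120:400,::-1],(760,597)))
E
```

```text
t 2.23 now [ 0.5854 -0.202   0.3745] grip 0.0855 j6 2.01 F [-0.4 -0.8  0.1]
shift cm [ 0.1   0.09 12.85] turn deg [-0.1 -0.   0. ]
```

View pics/s1.png

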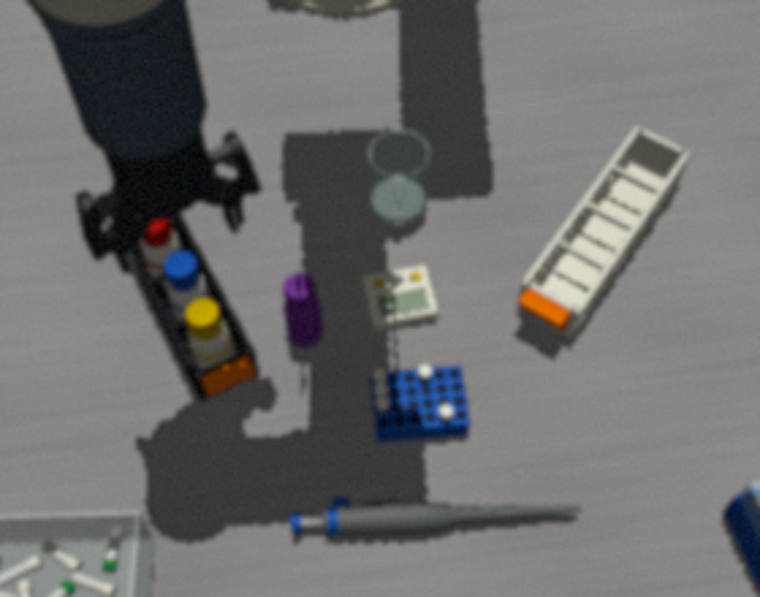

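The scene view shows the open jaws squared across the row. Raised as they are, they appear at (170,190) in the crop, and the yellow cap is clear at (203,318). Next I'll descend and grip.

{"api": "drive_tool", "payload": {"motion": [0.5,0.1,0.1,5,0,0,0,0.5,0.1,0.1,9,0,0,0,0.5,0.1,0.1,11.5,0,0,0,0.5,0.1,0.1,12.8,0,0,0,0.5,0.1,0.1,12.8,0,0,0,0.5,0.1,0.1,12.8,0,0,0,0.5,0.1,0.1,12.8,0,0,0], "force": 35}}

```text
t: 3.15
tcp_pos: [0.5854, -0.2045, 0.247]
tool_rot: [-0.0, 0.823, -0.568, 0.001]
wrist_force: [-0.3, 0.2, -0.8]
grip_width: 0.0638
```

```bash
python3 go.py .585 -.2033 .246 -69.2; python3 - <<'E'
from bench import robot
import cv2
c=robot.camera("scene");cv2.imwrite("pics/s2.png",cv2.resize(c["image"][110:250,130:310,::-1],(760,591)))
E
```

```text
t 3.15 now [ 0.5854 -0.2045  0.247 ] grip 0.0638 j6 2.02 F [-0.3  0.2 -0.8]
shift cm [-0.13 -0.    0.1 ] turn deg [-0.1 -0.1 -0.1]
```

View pics/s2.png

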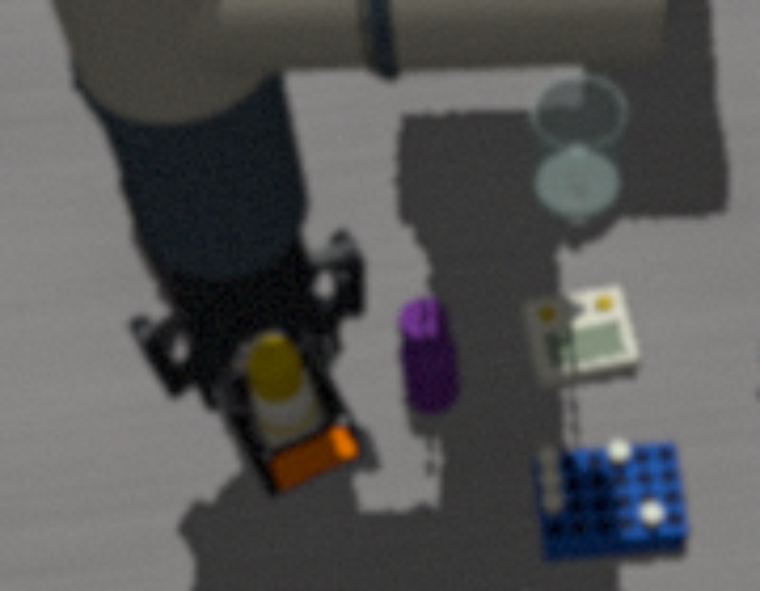

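The jaws straddle the yellow cap at (272,368) in the crop. Closing, then lifting.

{"api": "drive_tool", "payload": {"motion": [-1,0,0,0,0,0,0,-1,0,0,0,0,0,0,-1,0,0,0,0,0,0,-1,0,0,0,0,0,0,-1,0,0,0,0,0,0,-1,0,0,0,0,0,0,-1,0,0,-2,0,0,0,-1,0,0,-5,0,0,0,-1,0,0,-9,0,0,0,-1,0,0,-12.5,0,0,0,-1,0,0,-13.5,0,0,0,-1,0,0,-13.5,0,0,0]}}

```text
t: 4.7
tcp_pos: [0.585, -0.2044, 0.3803]
tool_rot: [-0.0, 0.823, -0.568, -0.0]
wrist_force: [-0.0, 0.5, -1.9]
grip_width: 0.0297
```

```bash
python3 go.py .5579 .1627 .38 -132.2; python3 - <<'E'
from bench import robot
from h import *
c=robot.camera("scene");cv2.imwrite("pics/s3.png",cv2.resize(c["image"][60:260,130:390,::-1],(780,600)))
for n in("scene","top"):
    k=Cam(robot.camera(n));W=k.cloud()
    for ce,a,m in blobs(k,"yellow"): print(n,ce,a,np.nanmean(W[m],0),np.nanpercentile(W[m][:,2],95))
E
```

```text
t 4.7 now [ 0.585  -0.2044  0.3803] grip 0.0297 j6 2.02 F [-0.   0.5 -1.9]
shift cm [-35.3  -10.45   0.04] turn deg [ 0.   0.  62.9]
scene [185.89017341 168.23699422] 173 [ 0.58896058 -0.20263395  0.22937109] 0.23872928023908674
```

View pics/s3.png

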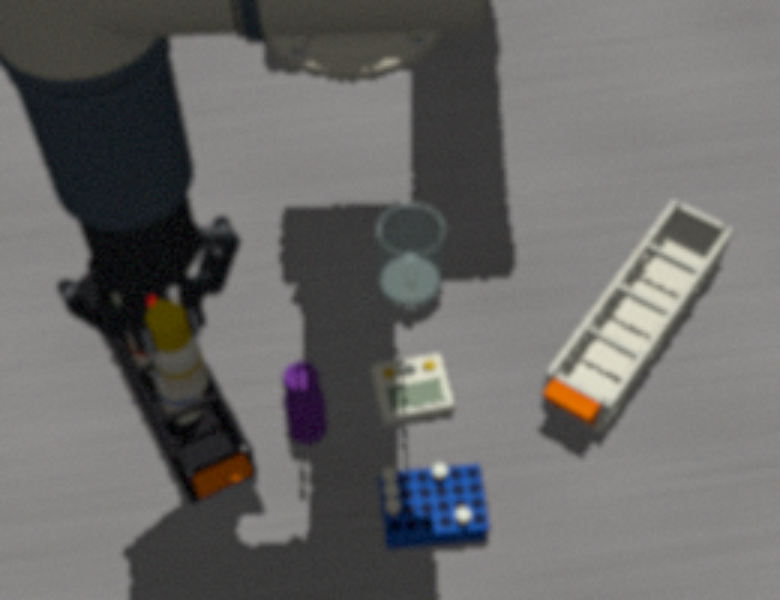

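Yellow is held upright at (175,350) in the crop and has cleared the rack. Carrying it to white place 1.

{"api": "drive_tool", "payload": {"motion": [-1,-2,-0.6,0,0,0,3,-1,-6,-1.8,0,0,0,11,-1,-11,-3.3,0,0,0,20,-1,-16,-4.7,0,0,0,29,-1,-21,-6.2,0,0,0,38,-1,-26,-7.7,0,0,0,47,-1,-31,-9.2,0,0,0,55,-1,-34,-10.1,0,0,0,61,-1,-35.3,-10.4,0,0,0,63,-1,-35.3,-10.4,0,0,0,63,-1,-35.3,-10.4,0,0,0,63,-1,-35.3,-10.4,0,0,0,63]}}

```text
t: 6.35
tcp_pos: [0.5575, 0.1617, 0.3805]
tool_rot: [-0.0, -0.404, 0.915, -0.0]
wrist_force: [-0.2, -0.4, -0.6]
grip_width: 0.0298
```

```bash
python3 go.py .5579 .1627 .26 -132.2; python3 - <<'E'
from bench import robot
from h import *
c=robot.camera("scene");cv2.imwrite("pics/s4.png",cv2.resize(c["image"][60:260,180:440,::-1],(780,600)))
E
```

```text
t 6.35 now [0.5575 0.1617 0.3805] grip 0.0298 j6 0.28 F [-0.2 -0.4 -0.6]
shift cm [-0.11  0.04 12.05] turn deg [ 0.  -0.  -0.1]
```

View pics/s4.png

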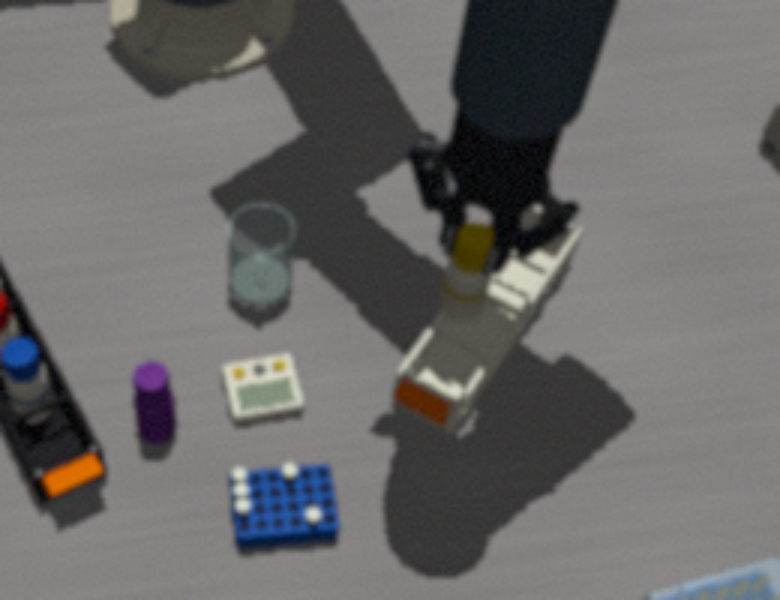

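Yellow hangs over the tab end of the white rack at (470,275) in the crop. Lowering slowly.

{"api": "drive_tool", "payload": {"motion": [-1,-0.1,0,3,0,0,0,-1,-0.1,0,7,0,0,0,-1,-0.1,0,10,0,0,0,-1,-0.1,0,12,0,0,0,-1,-0.1,0,12.7,0,0,0,-1,-0.1,0,13,0,0,0,-1,-0.1,0,13.1,0,0,0,-1,-0.1,0,13.2,0,0,0,-1,-0.1,0,13.2,0,0,0,-1,-0.1,0,13.2,0,0,0]}}

```text
t: 7.65
tcp_pos: [0.5582, 0.1633, 0.249]
tool_rot: [0.0, -0.405, 0.915, 0.0]
wrist_force: [-0.3, 1.2, 0.7]
grip_width: 0.0299
```

```bash
python3 go.py .5579 .1627 .247 -132.2; python3 - <<'E'
from bench import robot
from h import *
c=robot.camera("scene");cv2.imwrite("pics/s5.png",cv2.resize(c["image"][100:240,260:440,::-1],(760,591)))
print(robot.read_state()["wrist_force"])
E
```

```text
t 7.65 now [0.5582 0.1633 0.249 ] grip 0.0299 j6 0.28 F [-0.3  1.2  0.7]
shift cm [ 0.06 -0.02  0.2 ] turn deg [-0.   0.  -0.1]
[ 0.9991256  -0.30650831 -0.09241652]
```

View pics/s5.png

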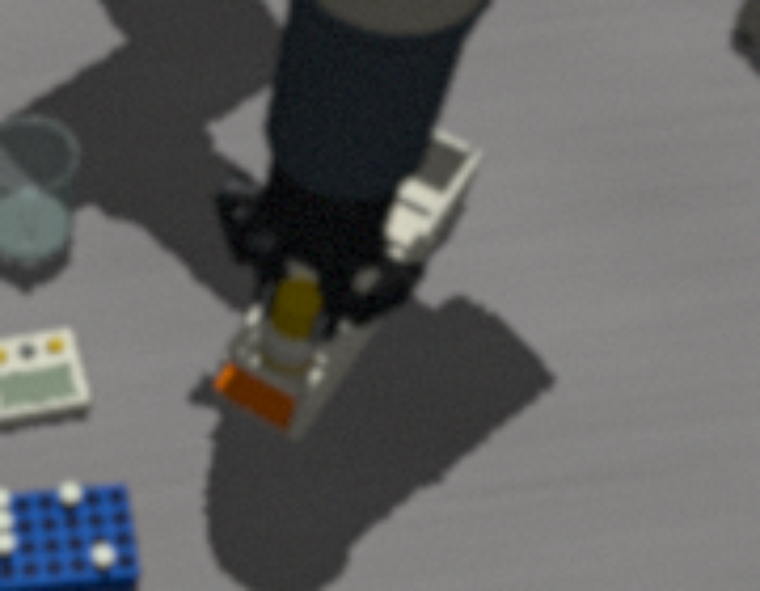

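Yellow is inside the end place at (295,330) in the crop, with about 1–2 mm to go. I'll creep down to contact.

{"api": "drive_tool", "payload": {"motion": [-1,0,0,0.05,0,0,0,-1,0,0,0.1,0,0,0,-1,0,0,0.1,0,0,0]}}

```text
t: 8.07
tcp_pos: [0.5581, 0.1632, 0.2476]
tool_rot: [-0.0, -0.405, 0.915, -0.0]
wrist_force: [1.0, 0.7, -0.4]
grip_width: 0.0301
```

{"api": "drive_tool", "payload": {"motion": [-1,0,0,0.05,0,0,0,-1,0,0,0.1,0,0,0,-1,0,0,0.1,0,0,0]}}

```text
t: 8.45
tcp_pos: [0.5581, 0.1632, 0.2466]
tool_rot: [-0.0, -0.405, 0.915, -0.0]
wrist_force: [-0.1, 0.0, -1.8]
grip_width: 0.0302
```

{"api": "drive_tool", "payload": {"motion": [-1,0,0,0.05,0,0,0,-1,0,0,0.1,0,0,0,-1,0,0,0.1,0,0,0]}}

```text
t: 8.82
tcp_pos: [0.5582, 0.1632, 0.2459]
tool_rot: [0.0, -0.405, 0.915, -0.0]
wrist_force: [-0.3, 0.0, 2.1]
grip_width: 0.0301
```

{"api": "drive_tool", "payload": {"motion": [-1,0,0,0.05,0,0,0,-1,0,0,0.05,0,0,0,-1,0,0,0.05,0,0,0]}}

```text
t: 9.2
tcp_pos: [0.5583, 0.1632, 0.2458]
tool_rot: [0.0, -0.405, 0.914, -0.0]
wrist_force: [-1.8, -0.1, 4.7]
grip_width: 0.0298
```

Contact: 4.7 N upward and z has stopped at 0.2458. I'll release just wide enough and rise.

{"api": "drive_tool", "payload": {"motion": [-0.1,0,0,0,0,0,0,0.3,0,0,0,0,0,0,0.4,0,0,0,0,0,0,0.4,0,0,0,0,0,0,0.4,0,0,-2,0,0,0,0.4,0,0,-6,0,0,0,0.4,0,0,-11,0,0,0,0.4,0,0,-13,0,0,0,0.4,0,0,-13,0,0,0,0.4,0,0,-13,0,0,0]}}

```text
t: 10.45
tcp_pos: [0.5578, 0.1632, 0.3738]
tool_rot: [-0.001, -0.404, 0.915, 0.0]
wrist_force: [-0.1, -0.9, -0.1]
grip_width: 0.0599
```

```bash
cat > look.py <<'E'
from bench import robot
from h import *
import sys
def look(tag):
    ims=[]
    for n in("scene","top"):
        k=Cam(robot.camera(n));W=k.cloud();ims.append(k.im[100:260,120:400,::-1])
        for col in("yellow","blue","red","green","purple"):
            for ce,a,m in blobs(k,col):
                w=W[m];h=np.nanpercentile(w[:,2],90)
                if h<.085 : continue
                t=np.nanmean(w[np.abs(w[:,2]-h)<.006],0)
                if abs(t[1])<.4: print(n,col,a,t.round(4))
    cv2.imwrite(f"pics/{tag}.png",cv2.resize(cv2.vconcat(ims),(525,600)))
look(sys.argv[1])
E
python3 look.py s6; python3 go.py .5276 -.2221 .376 -69.2
```

```text
scene yellow 154 [0.5615 0.1641 0.1028]
scene blue 121 [ 0.5291 -0.2209  0.103 ]
scene red 137 [ 0.4725 -0.2464  0.1028]
scene green 74 [ 0.4206 -0.2598  0.1028]
scene purple 82 [ 0.5654 -0.1081  0.0954]
top blue 177 [ 0.5264 -0.2239  0.1027]
top red 186 [ 0.4696 -0.2489  0.1024]
top green 157 [ 0.4181 -0.2631  0.103 ]
top purple 123 [ 0.563  -0.1093  0.0943]
t 10.55 now [0.5579 0.1632 0.3736] grip 0.0598 j6 0.28 F [ 0.  -0.8  0.6]
shift cm [ 30.54 -23.68  -0.19] turn deg [  0.1  -0.1 -63.1]
```

View pics/s6.png

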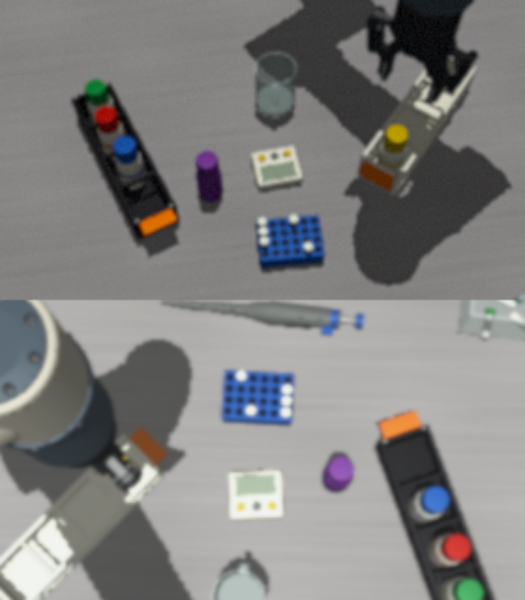

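Yellow stands upright in white place 1, at scene (396,140) with its top at 0.103. Blue is next.

{"api": "drive_tool", "payload": {"motion": [0.5,5,-4,-0.2,0,0,-10,0.5,10,-8,-0.2,0,0,-20,0.5,15,-12,-0.2,0,0,-30,0.5,20,-15.7,-0.2,0,0,-40,0.5,25,-19.5,-0.2,0,0,-50,0.5,29,-22.5,-0.2,0,0,-60,0.5,30.5,-23.7,-0.2,0,0,-63,0.5,30.5,-23.7,-0.2,0,0,-63,0.5,30.5,-23.7,-0.2,0,0,-63,0.5,30.5,-23.7,-0.2,0,0,-63]}}

```text
t: 11.8
tcp_pos: [0.5285, -0.221, 0.3769]
tool_rot: [0.0, 0.823, -0.568, -0.0]
wrist_force: [-0.4, -0.5, 0.3]
grip_width: 0.0642
```

```bash
python3 go.py .5276 -.2221 .246 -69.2
```

```text
t 11.8 now [ 0.5285 -0.221   0.3769] grip 0.0642 j6 2.06 F [-0.4 -0.5  0.3]
shift cm [ 0.08  0.12 13.09] turn deg [ 0.  0. -0.]
```

{"api": "drive_tool", "payload": {"motion": [0.5,0.1,0.1,5,0,0,0,0.5,0.1,0.1,9,0,0,0,0.5,0.1,0.1,12,0,0,0,0.5,0.1,0.1,13,0,0,0,0.5,0.1,0.1,13,0,0,0,0.5,0.1,0.1,13,0,0,0,-1,0.1,0.1,13,0,0,0,-1,0.1,0.1,13,0,0,0,-1,0.1,0.1,13,0,0,0,-1,0.1,0.1,13,0,0,0,-1,0.1,0.1,13,0,0,0,-1,0.1,0.1,13,0,0,0]}}

```text
t: 13.3
tcp_pos: [0.528, -0.2231, 0.248]
tool_rot: [-0.0, 0.823, -0.568, 0.001]
wrist_force: [-1.2, 1.9, 5.7]
grip_width: 0.0304
```

{"api": "drive_tool", "payload": {"motion": [-1,0,0,-2,0,0,0,-1,0,0,-5,0,0,0,-1,0,0,-9,0,0,0,-1,0,0,-12.5,0,0,0,-1,0,0,-13.5,0,0,0,-1,0,0,-13.5,0,0,0]}}

```text
t: 14.05
tcp_pos: [0.5277, -0.2231, 0.3818]
tool_rot: [-0.0, 0.823, -0.568, -0.0]
wrist_force: [0.0, 0.6, -0.4]
grip_width: 0.0298
```

```bash
python3 look.py s7; python3 go.py .5134 .2030 .38 -132.2
```

```text
scene yellow 137 [0.5616 0.1638 0.1034]
scene blue 113 [ 0.5306 -0.2223  0.237 ]
scene red 26 [ 0.4757 -0.2575  0.1022]
top yellow 141 [0.5581 0.1607 0.1017]
top red 187 [ 0.4695 -0.2491  0.1024]
top green 160 [ 0.4177 -0.2637  0.1029]
t 14.15 now [ 0.5275 -0.223   0.3804] grip 0.0297 j6 2.06 F [-0.6 -0.5 -1.5]
shift cm [-40.35 -13.75   0.09] turn deg [ 0.2  0.  62.9]
```

View pics/s7.png

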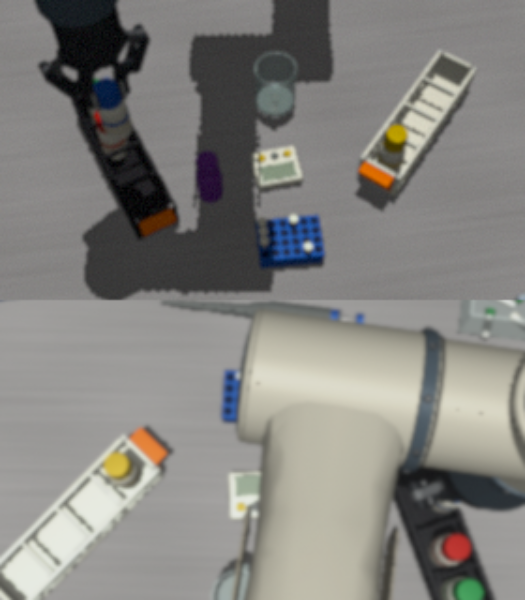

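Blue is lifted and upright at (108,110), and yellow stands in place 1 at (396,135). Carrying blue to white place 2.

{"api": "drive_tool", "payload": {"motion": [-1,-2,-0.7,0,0,0,3,-1,-7,-2.4,0,0,0,11,-1,-12.5,-4.3,0,0,0,20,-1,-18,-6.1,0,0,0,29,-1,-23.5,-8,0,0,0,37,-1,-29,-9.9,0,0,0,46,-1,-34.5,-11.8,0,0,0,54,-1,-38.5,-13.1,0,0,0,60,-1,-40.3,-13.8,0,0,0,63,-1,-40.3,-13.8,0,0,0,63,-1,-40.3,-13.8,0,0,0,63,-1,-40.3,-13.8,0,0,0,63]}}

```text
t: 15.65
tcp_pos: [0.5142, 0.2017, 0.3819]
tool_rot: [-0.0, -0.404, 0.915, -0.0]
wrist_force: [-0.1, -0.2, -0.9]
grip_width: 0.0298
```

```bash
python3 go.py .5134 .2030 .249 -132.2
```

```text
t 15.65 now [0.5142 0.2017 0.3819] grip 0.0298 j6 0.18 F [-0.1 -0.2 -0.9]
shift cm [-0.05  0.14 13.29] turn deg [ 0.  -0.  -0.1]
```

{"api": "drive_tool", "payload": {"motion": [-1,0,0.1,3,0,0,0,-1,0,0.1,7,0,0,0,-1,0,0.1,10,0,0,0,-1,0,0.1,12,0,0,0,-1,0,0.1,12.7,0,0,0,-1,0,0.1,13,0,0,0,-1,0,0.1,13.2,0,0,0,-1,0,0.1,13.3,0,0,0,-1,0,0.1,13.3,0,0,0,-1,0,0.1,13.3,0,0,0]}}

```text
t: 16.9
tcp_pos: [0.5135, 0.2033, 0.2494]
tool_rot: [0.0, -0.405, 0.915, 0.0]
wrist_force: [-0.1, 0.1, -0.7]
grip_width: 0.0304
```

```bash
python3 look.py s8; python3 go.py .5134 .2030 .247 -132.2
```

```text
scene yellow 137 [0.5623 0.1644 0.103 ]
scene blue 59 [0.5147 0.2021 0.1049]
scene red 136 [ 0.4723 -0.2463  0.1027]
scene green 75 [ 0.4209 -0.2601  0.103 ]
scene purple 81 [ 0.5654 -0.1083  0.0952]
top yellow 127 [0.5577 0.1603 0.1023]
top red 186 [ 0.4694 -0.2493  0.1025]
top green 159 [ 0.4178 -0.2637  0.1027]
top purple 126 [ 0.5624 -0.1094  0.0936]
t 17.0 now [0.5135 0.2033 0.2493] grip 0.0302 j6 0.17 F [-1.   0.1 -1.8]
shift cm [ 0.03 -0.01  0.23] turn deg [-0.   0.  -0.1]
```

View pics/s8.png

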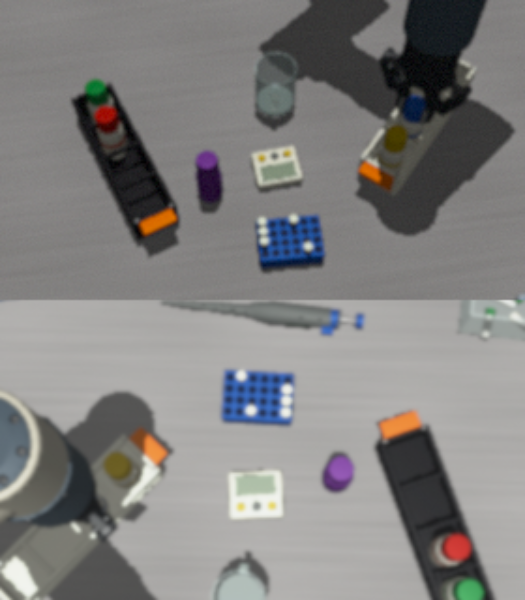

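Blue is in place 2 beside yellow, at (413,110), and nearly down. Creeping to contact.

{"api": "drive_tool", "payload": {"motion": [-1,0,0,0.05,0,0,0,-1,0,0,0.1,0,0,0,-1,0,0,0.15,0,0,0,-1,0,0,0.2,0,0,0,-1,0,0,0.2,0,0,0]}}

```text
t: 17.62
tcp_pos: [0.5136, 0.2032, 0.248]
tool_rot: [0.0, -0.405, 0.914, -0.0]
wrist_force: [-2.0, -0.3, 6.2]
grip_width: 0.0298
```

{"api": "drive_tool", "payload": {"motion": [-1,0,0,0.05,0,0,0,-1,0,0,0.05,0,0,0,-1,0,0,0.05,0,0,0]}}

```text
t: 18.0
tcp_pos: [0.5136, 0.2032, 0.2479]
tool_rot: [0.001, -0.405, 0.914, -0.0]
wrist_force: [-1.4, -1.2, 8.2]
grip_width: 0.0298
```

Contact at 0.248, the height it was gripped at. Release and rise.

{"api": "drive_tool", "payload": {"motion": [-0.1,0,0,0,0,0,0,0.3,0,0,0,0,0,0,0.4,0,0,0,0,0,0,0.4,0,0,0,0,0,0,0.4,0,0,-2,0,0,0,0.4,0,0,-6,0,0,0,0.4,0,0,-11,0,0,0,0.4,0,0,-13,0,0,0,0.4,0,0,-13,0,0,0,0.4,0,0,-13,0,0,0]}}

```text
t: 19.25
tcp_pos: [0.5131, 0.2032, 0.3753]
tool_rot: [-0.001, -0.404, 0.915, 0.0]
wrist_force: [-0.2, -1.0, 0.0]
grip_width: 0.0597
```

```bash
python3 look.py s9; python3 go.py .471 -.2477 .376 -69.2
```

```text
scene yellow 135 [0.5623 0.1636 0.1027]
scene blue 100 [0.5167 0.2043 0.1029]
scene red 130 [ 0.4724 -0.2464  0.1026]
scene green 75 [ 0.4208 -0.2598  0.1032]
scene purple 82 [ 0.5652 -0.1084  0.0949]
top yellow 127 [0.5576 0.1606 0.1018]
top blue 52 [0.5007 0.1659 0.273 ]
top red 186 [ 0.4697 -0.2493  0.1024]
top green 159 [ 0.4177 -0.2636  0.1026]
top purple 125 [ 0.5624 -0.1089  0.0937]
t 19.35 now [0.5132 0.2032 0.3752] grip 0.0594 j6 0.17 F [ 0.3  0.  -1.3]
shift cm [ 3.620e+01 -2.721e+01 -1.000e-02] turn deg [  0.1  -0.1 -63.1]
```

View pics/s9.png

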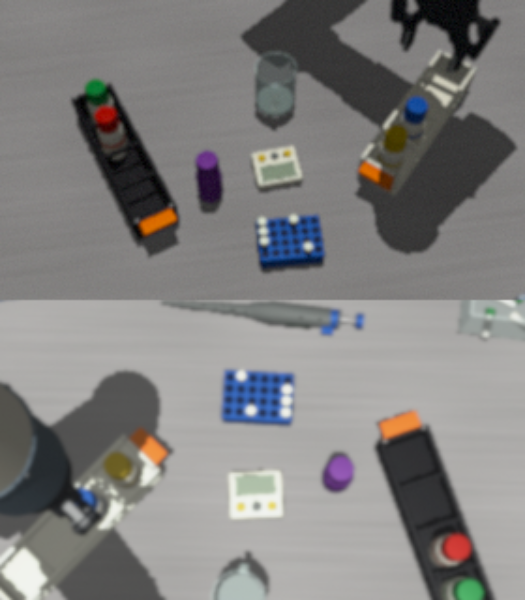

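Blue stands at (415,110) with its top at 0.103. Red is next.

{"api": "drive_tool", "payload": {"motion": [0.5,5,-3.8,0,0,0,-9,0.5,10,-7.5,0,0,0,-18,0.5,15,-11.3,0,0,0,-27,0.5,20,-15,0,0,0,-36,0.5,25,-18.8,0,0,0,-45,0.5,30,-22.5,0,0,0,-54,0.5,34.5,-26,0,0,0,-61,0.5,36.2,-27.2,0,0,0,-63,0.5,36.2,-27.2,0,0,0,-63,0.5,36.2,-27.2,0,0,0,-63,0.5,36.2,-27.2,0,0,0,-63]}}

```text
t: 20.72
tcp_pos: [0.4714, -0.2467, 0.3765]
tool_rot: [0.0, 0.823, -0.568, -0.0]
wrist_force: [0.9, 0.9, -0.1]
grip_width: 0.0642
```

```bash
python3 go.py .471 -.2477 .246 -69.2
```

```text
t 20.73 now [ 0.4714 -0.2467  0.3765] grip 0.0642 j6 2.12 F [ 0.9  0.9 -0.1]
shift cm [ 0.09  0.07 13.05] turn deg [ 0.  0. -0.]
```

{"api": "drive_tool", "payload": {"motion": [0.5,0.1,0.1,5,0,0,0,0.5,0.1,0.1,9,0,0,0,0.5,0.1,0.1,12,0,0,0,0.5,0.1,0.1,13,0,0,0,0.5,0.1,0.1,13,0,0,0,0.5,0.1,0.1,13,0,0,0,-1,0.1,0.1,13,0,0,0,-1,0.1,0.1,13,0,0,0,-1,0.1,0.1,13,0,0,0,-1,0.1,0.1,13,0,0,0,-1,0.1,0.1,13,0,0,0,-1,0.1,0.1,13,0,0,0]}}

```text
t: 22.22
tcp_pos: [0.4708, -0.2488, 0.2474]
tool_rot: [-0.0, 0.823, -0.568, 0.001]
wrist_force: [-1.4, 1.9, 5.5]
grip_width: 0.0301
```

{"api": "drive_tool", "payload": {"motion": [-1,0,0,-2,0,0,0,-1,0,0,-5,0,0,0,-1,0,0,-9,0,0,0,-1,0,0,-12.5,0,0,0,-1,0,0,-13.5,0,0,0,-1,0,0,-13.5,0,0,0]}}

```text
t: 22.98
tcp_pos: [0.4705, -0.2488, 0.3813]
tool_rot: [-0.0, 0.823, -0.568, -0.0]
wrist_force: [-0.4, 0.1, -1.5]
grip_width: 0.03
```

```bash
python3 look.py s10; python3 go.py .4690 .2434 .382 -132.2
```

```text
scene yellow 145 [0.5618 0.1644 0.1029]
scene blue 85 [0.5175 0.2033 0.1031]
scene red 114 [ 0.4735 -0.2478  0.2371]
top yellow 141 [0.5579 0.1607 0.102 ]
top blue 138 [0.5129 0.2008 0.1017]
top green 159 [ 0.4179 -0.2635  0.1027]
t 23.07 now [ 0.4703 -0.2487  0.38  ] grip 0.0301 j6 2.12 F [-0.1 -0.2 -1.8]
shift cm [-46.07 -17.28  -0.14] turn deg [ 0.2  0.  62.9]
```

View pics/s10.png

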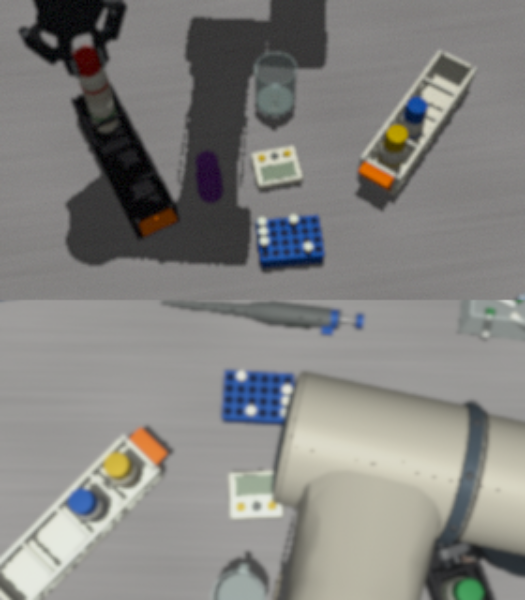

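Red is held upright at (90,75), and places 1 and 2 hold yellow and blue. Carrying red to place 3.

{"api": "drive_tool", "payload": {"motion": [-1,-2,-0.8,0,0,0,3,-1,-7,-2.6,0,0,0,10,-1,-12.5,-4.7,0,0,0,17,-1,-18,-6.8,0,0,0,25,-1,-23.5,-8.8,0,0,0,32,-1,-29,-10.9,0,0,0,40,-1,-34.5,-12.9,0,0,0,47,-1,-40,-15,0,0,0,55,-1,-44.5,-16.7,0,0,0,61,-1,-46.1,-17.3,0,0,0,63,-1,-46.1,-17.3,0,0,0,63,-1,-46.1,-17.3,0,0,0,63,-1,-46.1,-17.3,0,0,0,63]}}

```text
t: 24.7
tcp_pos: [0.4693, 0.2427, 0.3815]
tool_rot: [-0.0, -0.404, 0.915, -0.0]
wrist_force: [0.0, -0.5, 0.0]
grip_width: 0.0299
```

```bash
python3 go.py .4690 .2434 .249 -132.2
```

```text
t 24.7 now [0.4693 0.2427 0.3815] grip 0.0299 j6 0.06 F [ 0.  -0.5  0. ]
shift cm [-0.04  0.07 13.25] turn deg [ 0.  -0.  -0.1]
```

{"api": "drive_tool", "payload": {"motion": [-1,0,0.1,3,0,0,0,-1,0,0.1,7,0,0,0,-1,0,0.1,10,0,0,0,-1,0,0.1,12,0,0,0,-1,0,0.1,12.7,0,0,0,-1,0,0.1,13,0,0,0,-1,0,0.1,13.2,0,0,0,-1,0,0.1,13.3,0,0,0,-1,0,0.1,13.3,0,0,0,-1,0,0.1,13.3,0,0,0]}}

```text
t: 25.95
tcp_pos: [0.4686, 0.2443, 0.2489]
tool_rot: [0.0, -0.405, 0.915, 0.0]
wrist_force: [0.2, -0.6, -0.6]
grip_width: 0.0301
```

{"api": "drive_tool", "payload": {"motion": [-1,0,0,0.05,0,0,0,-1,0,0,0.1,0,0,0,-1,0,0,0.15,0,0,0,-1,0,0,0.15,0,0,0]}}

```text
t: 26.45
tcp_pos: [0.4686, 0.2442, 0.2475]
tool_rot: [0.0, -0.405, 0.914, -0.0]
wrist_force: [-1.1, 0.0, 2.0]
grip_width: 0.0299
```

```bash
python3 look.py s11; python3 go.py .4690 .2434 .249 -132.2
```

```text
scene yellow 150 [0.5619 0.1642 0.1027]
scene blue 69 [0.5168 0.2049 0.1031]
scene red 66 [0.4697 0.2429 0.1029]
scene green 76 [ 0.4206 -0.26    0.1027]
scene purple 81 [ 0.5652 -0.1083  0.0949]
top yellow 154 [0.5585 0.161  0.1021]
top blue 121 [0.5127 0.2005 0.1021]
top green 160 [ 0.4178 -0.264   0.103 ]
top purple 123 [ 0.5629 -0.109   0.0942]
t 26.55 now [0.4686 0.2442 0.2475] grip 0.0299 j6 0.06 F [-1.  -1.1  3.3]
shift cm [ 0.03 -0.08 -0.15] turn deg [-0.   0.  -0.1]
```

View pics/s11.png

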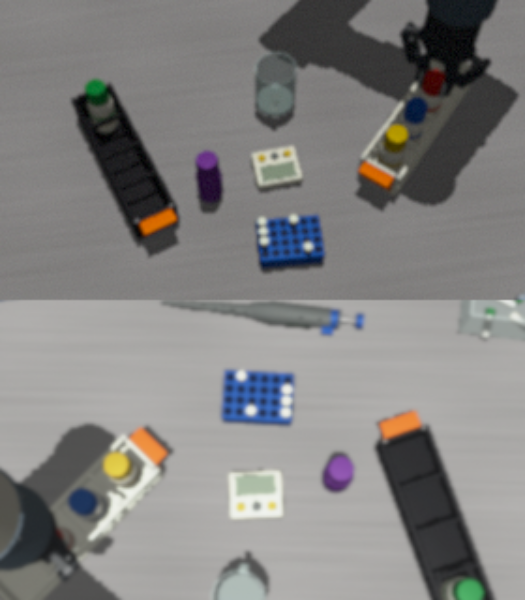

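Red is down in place 3 at (432,83), with contact of 2–3 N at the grip height. Release and rise.

{"api": "drive_tool", "payload": {"motion": [-1,0,0,0.05,0,0,0,-0.1,0,0,0.05,0,0,0,0.3,0,0,0.05,0,0,0,0.4,0,0,0,0,0,0,0.4,0,0,0,0,0,0,0.4,0,0,-2,0,0,0,0.4,0,0,-6,0,0,0,0.4,0,0,-11,0,0,0,0.4,0,0,-13,0,0,0,0.4,0,0,-13,0,0,0,0.4,0,0,-13,0,0,0]}}

```text
t: 27.92
tcp_pos: [0.4682, 0.2441, 0.3759]
tool_rot: [-0.001, -0.404, 0.915, -0.0]
wrist_force: [-0.7, 0.1, -1.6]
grip_width: 0.0598
```

```bash
python3 look.py s12; python3 go.py .4192 -.2619 .376 -69.2
```

```text
scene yellow 147 [0.5618 0.1642 0.1028]
scene blue 58 [0.5177 0.2045 0.1032]
scene red 93 [0.4718 0.2452 0.1029]
scene green 75 [ 0.4206 -0.26    0.1029]
scene purple 81 [ 0.5648 -0.108   0.0948]
top yellow 153 [0.5584 0.1611 0.102 ]
top blue 123 [0.5125 0.2001 0.1026]
top red 123 [0.454  0.2086 0.2453]
top green 159 [ 0.4177 -0.2635  0.1024]
top purple 127 [ 0.5622 -0.1091  0.094 ]
t 28.02 now [0.4683 0.2441 0.3757] grip 0.0601 j6 0.06 F [-0.1  0.9  0.4]
shift cm [ 40.74 -30.41   0.06] turn deg [  0.1  -0.1 -63.1]
```

View pics/s12.png

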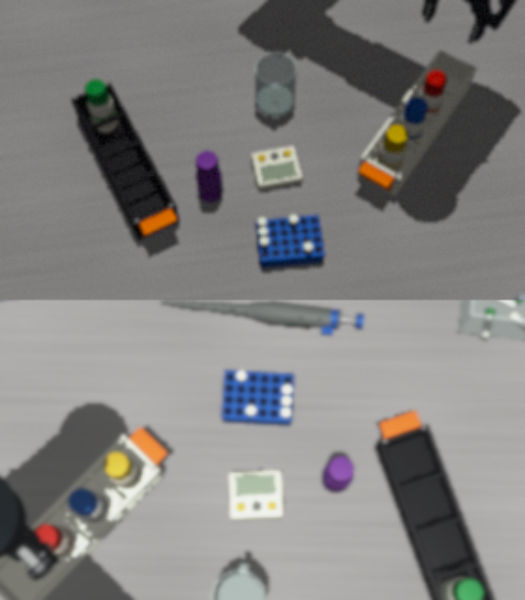

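Red stands at (434,80) with its top at 0.103. Top's 0.245 reading for "red" is just mask pixels shared with the gripper above it. Green is next.

{"api": "drive_tool", "payload": {"motion": [0.5,5,-3.7,0,0,0,-8,0.5,10,-7.5,0,0,0,-16,0.5,15,-11.2,0,0,0,-24,0.5,20,-15,0,0,0,-32,0.5,25,-18.7,0,0,0,-40,0.5,30,-22.4,0,0,0,-48,0.5,35,-26.1,0,0,0,-55,0.5,39,-29.1,0,0,0,-61,0.5,40.7,-30.4,0,0,0,-63,0.5,40.7,-30.4,0,0,0,-63,0.5,40.7,-30.4,0,0,0,-63,0.5,40.7,-30.4,0,0,0,-63]}}

```text
t: 29.52
tcp_pos: [0.4198, -0.2606, 0.3771]
tool_rot: [-0.0, 0.823, -0.568, -0.0]
wrist_force: [-0.3, 0.3, 0.0]
grip_width: 0.0641
```

```bash
python3 go.py .4192 -.2619 .246 -69.2
```

```text
t 29.52 now [ 0.4198 -0.2606  0.3771] grip 0.0641 j6 2.17 F [-0.3  0.3  0. ]
shift cm [ 0.1   0.1  13.11] turn deg [ 0.  0. -0.]
```

{"api": "drive_tool", "payload": {"motion": [0.5,0.1,0.1,5,0,0,0,0.5,0.1,0.1,9,0,0,0,0.5,0.1,0.1,12,0,0,0,0.5,0.1,0.1,13,0,0,0,0.5,0.1,0.1,13,0,0,0,0.5,0.1,0.1,13,0,0,0,-1,0.1,0.1,13,0,0,0,-1,0.1,0.1,13,0,0,0,-1,0.1,0.1,13,0,0,0,-1,0.1,0.1,13,0,0,0,-1,0.1,0.1,13,0,0,0,-1,0.1,0.1,13,0,0,0]}}

```text
t: 31.02
tcp_pos: [0.4193, -0.2627, 0.2479]
tool_rot: [-0.0, 0.823, -0.568, 0.001]
wrist_force: [-0.7, 2.3, 6.2]
grip_width: 0.03
```

{"api": "drive_tool", "payload": {"motion": [-1,0,0,-2,0,0,0,-1,0,0,-5,0,0,0,-1,0,0,-9,0,0,0,-1,0,0,-12.5,0,0,0,-1,0,0,-13.5,0,0,0,-1,0,0,-13.5,0,0,0]}}

```text
t: 31.78
tcp_pos: [0.4191, -0.2627, 0.3819]
tool_rot: [-0.0, 0.823, -0.568, 0.0]
wrist_force: [-0.1, 0.4, -1.6]
grip_width: 0.0302
```

```bash
python3 look.py s13; python3 go.py .4245 .2837 .382 -132.2
```

```text
scene yellow 147 [0.5619 0.1644 0.1031]
scene blue 95 [0.5172 0.2048 0.1029]
scene red 91 [0.472  0.2457 0.1034]
top yellow 141 [0.5582 0.1605 0.1022]
top blue 138 [0.5126 0.2009 0.1022]
top red 144 [0.4688 0.2414 0.1017]
t 31.88 now [ 0.4188 -0.2625  0.3806] grip 0.03 j6 2.17 F [-0.1  0.1 -1.1]
shift cm [-50.89 -19.85  -0.07] turn deg [ 0.2  0.  62.9]
```

View pics/s13.png

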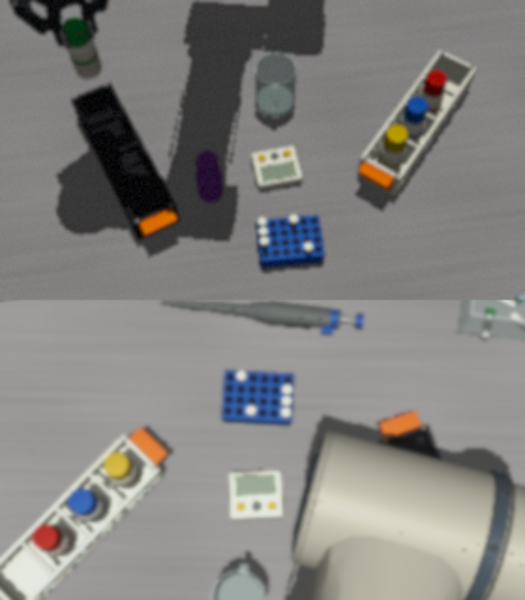

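Green is held upright at (78,45), and yellow, blue and red stand in order from the tab. Carrying green to place 4.

{"api": "drive_tool", "payload": {"motion": [-1,-2,-0.8,0,0,0,3,-1,-7,-2.7,0,0,0,9,-1,-12.5,-4.9,0,0,0,16,-1,-18,-7,0,0,0,23,-1,-23.5,-9.2,0,0,0,29,-1,-29,-11.3,0,0,0,36,-1,-34.5,-13.5,0,0,0,43,-1,-40,-15.6,0,0,0,50,-1,-45,-17.6,0,0,0,56,-1,-49,-19.1,0,0,0,61,-1,-50.9,-19.9,0,0,0,63,-1,-50.9,-19.9,0,0,0,63,-1,-50.9,-19.9,0,0,0,63,-1,-50.9,-19.9,0,0,0,63]}}

```text
t: 33.62
tcp_pos: [0.4251, 0.2829, 0.382]
tool_rot: [-0.0, -0.404, 0.915, -0.0]
wrist_force: [0.2, 0.7, -0.9]
grip_width: 0.0301
```

```bash
python3 go.py .4245 .2837 .249 -132.2
```

```text
t 33.62 now [0.4251 0.2829 0.382 ] grip 0.0301 j6 -0.06 F [ 0.2  0.7 -0.9]
shift cm [-0.02  0.1  13.3 ] turn deg [-0.  -0.  -0.1]
```

{"api": "drive_tool", "payload": {"motion": [-1,0,0.1,3,0,0,0,-1,0,0.1,7,0,0,0,-1,0,0.1,10,0,0,0,-1,0,0.1,12,0,0,0,-1,0,0.1,12.7,0,0,0,-1,0,0.1,13,0,0,0,-1,0,0.1,13.2,0,0,0,-1,0,0.1,13.3,0,0,0,-1,0,0.1,13.3,0,0,0,-1,0,0.1,13.3,0,0,0]}}

```text
t: 34.88
tcp_pos: [0.4244, 0.2845, 0.2494]
tool_rot: [0.0, -0.405, 0.915, 0.0]
wrist_force: [1.1, -0.3, -0.4]
grip_width: 0.0298
```

{"api": "drive_tool", "payload": {"motion": [-1,0,0,0.05,0,0,0,-1,0,0,0.1,0,0,0,-1,0,0,0.15,0,0,0,-1,0,0,0.15,0,0,0]}}

```text
t: 35.38
tcp_pos: [0.4244, 0.2845, 0.2479]
tool_rot: [0.0, -0.405, 0.914, -0.0]
wrist_force: [-0.8, -1.0, 2.9]
grip_width: 0.0301
```

```bash
python3 look.py s14; python3 go.py .4245 .2837 .249 -132.2
```

```text
scene yellow 144 [0.562  0.1643 0.1033]
scene blue 96 [0.5171 0.205  0.103 ]
scene red 77 [0.4719 0.2452 0.1031]
scene purple 82 [ 0.5649 -0.1085  0.0949]
top yellow 137 [0.5577 0.1604 0.102 ]
top blue 144 [0.5133 0.2011 0.1022]
top red 136 [0.4686 0.2412 0.1018]
top purple 125 [ 0.5621 -0.1094  0.094 ]
t 35.48 now [0.4244 0.2844 0.2479] grip 0.0302 j6 -0.06 F [-0.6 -0.9  2.4]
shift cm [ 0.05 -0.06 -0.11] turn deg [-0.   0.  -0.1]
```

View pics/s14.png

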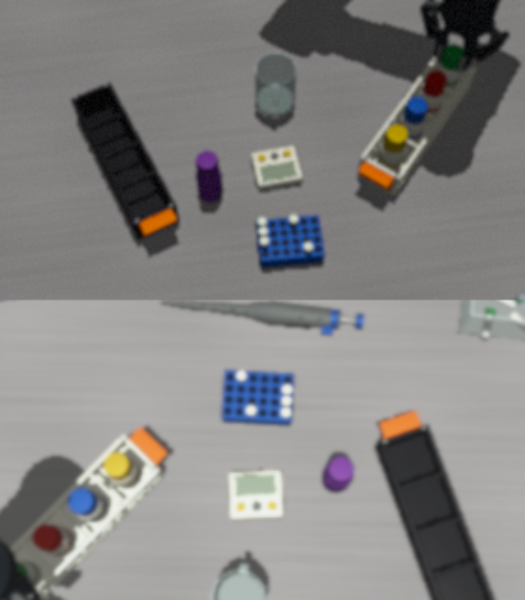

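Green is on the floor of place 4 at (452,57), with contact of about 3 N. Release, rise, then move off to the side so the view is clear.

{"api": "drive_tool", "payload": {"motion": [-1,0,0,0.05,0,0,0,-0.1,0,0,0.05,0,0,0,0.3,0,0,0.05,0,0,0,0.4,0,0,0,0,0,0,0.4,0,0,0,0,0,0,0.4,0,0,-2,0,0,0,0.4,0,0,-6,0,0,0,0.4,0,0,-11,0,0,0,0.4,0,0,-14,0,0,0,0.4,0,0,-14,0,0,0]}}

```text
t: 36.72
tcp_pos: [0.4247, 0.2847, 0.3904]
tool_rot: [0.003, -0.405, 0.914, 0.001]
wrist_force: [-0.1, 1.0, -0.9]
grip_width: 0.0599
```

```bash
python3 go.py .2084 .4800 .40 -112
```

```text
t 36.73 now [0.4247 0.2847 0.3904] grip 0.0599 j6 -0.06 F [-0.1  1.  -0.9]
shift cm [ 0.09 29.14 -0.96] turn deg [ -0.1   0.3 -20.3]
```

{"api": "drive_tool", "payload": {"motion": [0.4,0,5,-0.5,0,0,-4,0.4,0,10,-0.8,0,0,-8,0.4,0,15,-1,0,0,-12,0.4,0,20,-1,0,0,-16,0.4,0,25,-1,0,0,-20,0.4,0,29,-1,0,0,-20,0.4,0,29,-1,0,0,-20,0.4,0,29,-1,0,0,-20,0.4,0,29,-1,0,0,-20]}}

```text
t: 37.85
tcp_pos: [0.2104, 0.479, 0.3974]
tool_rot: [-0.0, -0.557, 0.831, -0.0]
wrist_force: [-0.2, -0.4, 0.7]
grip_width: 0.0601
```

```bash
python3 look.py s15; python3 -c "
import cv2
from bench import robot
c=robot.camera('top');cv2.imwrite('pics/t16.png',cv2.resize(c['image'][:,:,::-1],(800,600)))"
```

```text
scene yellow 140 [0.5624 0.1641 0.1032]
scene blue 92 [0.5169 0.2049 0.1033]
scene red 92 [0.4726 0.2457 0.1032]
scene green 61 [0.4281 0.2857 0.103 ]
scene purple 81 [ 0.5653 -0.1083  0.0953]
top yellow 140 [0.558  0.1606 0.1021]
top blue 138 [0.5124 0.2009 0.1021]
top red 143 [0.4686 0.2413 0.1022]
top green 127 [0.424  0.2825 0.1021]
top purple 126 [ 0.5624 -0.1092  0.0941]
```

View pics/s15.png

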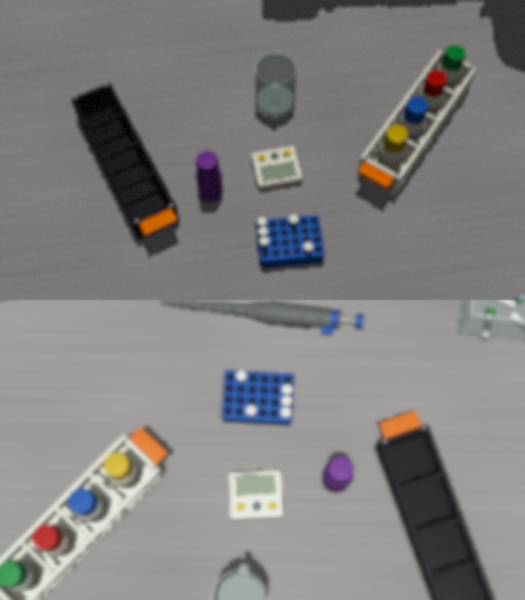

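View pics/t16.png

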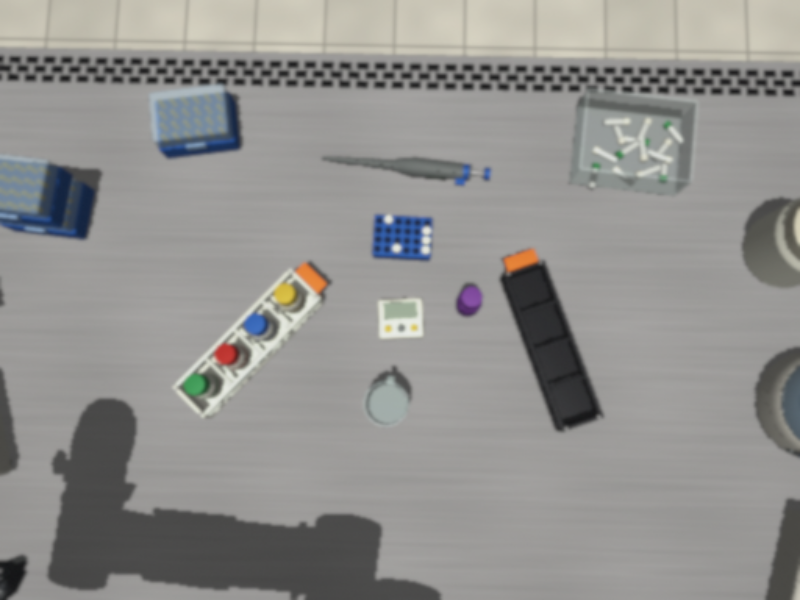

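The final view shows yellow (286,294), blue (257,324), red (227,354) and green (196,384) upright in the white rack from its tab. The bystanders are at their first-picture pixels. Handing in.

```bash
python3 -c "
from bench import robot
print(robot.sign_off())"
```

```text
the job is handed in; nothing more can be done
None
```

All four bottles are in the white rack in the same order as before. I moved them one at a time, counting from the orange tab: yellow, blue, red, green. Each was held by its cap and lowered until the wrist felt the rack floor (about 3–8 N) before I let go. The job was handed in at about 38 s of the 115 s allowed.

- **Final checks:** Both cameras show every bottle upright, with cap tops at 0.102–0.103 m, so they stand on the rack floor. They are within about 4 mm of the place centres I had worked out. The purple look-alike, beaker, timer, tube block and pipette look unmoved, and the gripper is clear of everything.
- **Disagreements:** The two cameras differ by about 3–5 mm on where things are, so I used the average; the openings leave 8.5 mm of clearance. With the gripper overhead, the top camera twice gave a false height for a bottle just placed (blue, then red). Clear views later showed both at the right height.

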